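# Zero the frit mill and set its gap

### The job

Set the grind gap of the frit mill on the glass bench: turn the adjusting ring on its top clockwise (seen from above) until you feel the burrs touch, firmly but without forcing it, then back it off anticlockwise by exactly three clicks and let go. Only the ring's lug may push the zero pointer, so keep the gripper off it, and leave the jar, the tape roll and the brush where they are.

Things in the scene. Friction and masses are not known exactly. Their poses are not given: they have to be found in the camera images.
- mill: The frit mill, bolted down: grey housing 170 x 150 x 100 mm on a 230 x 190 mm base plate, black motor on its +y side, steel chute on its -x side; on top a flange 154 mm across with white ticks 24 degrees apart, and the adjusting ring. Origin: centre of its underside; z up, along the ring's axis.
- ring (a joint): Turn of the adjusting ring (rad, grows clockwise from above, -1.3 to 2.6; start about -0.4 to 0.4). 15 clicks a turn, 0.419 rad (24 degrees) each: notches that take 0.1 to 0.2 N m to turn over; let go, the ring settles in the nearest notch. Where the burrs touch is hidden and differs every time, at 0.9 to 1.7.
- burr: Upper burr, hidden in the ring, turns with it. Touch is a stop 2 degrees past the bottom of a notch (click 0; the next one anticlockwise is click 1); from there the torque rises by 8 N m per rad. Lean on it with 0.3 to 0.5 N m for half a second (0.2 may be a notch, 0.75 damages the burrs), then it springs back to click 0 if let go. Origin on the axis, 125 mm up; z up, x to the lug.
- ring_grip (a point): Middle of the ring's grip bar, on the ring's axis, 168 mm above the bench. Aluminium ring: disc 96 mm across, top face at 142 mm; the upright bar across it is 74 mm long (along x), 14 mm thick (along y), from 142 to 183 mm: pinch it across y (fingertips above 145 mm) and turn about the axis; it does not rise. x points to the lug, z up.
- lug_mark (a point): Clockwise face of the ring's lug, an aluminium block 12 mm wide, 10 mm high, sticking out of the ring's rim to 69 mm from the axis, top 139 mm above the bench. The point is 62 mm from the axis, on the ring's x axis.
- pointer: Zero pointer: loose flat steel collar lying on the flange around the ring's axis, 112 to 132 mm across, with one upright finger 5 mm wide, 57 to 75 mm from the axis, top 137 mm above the bench. It starts 0 to 1 rad clockwise of the lug, is pushed on by the lug and stays at the farthest place the lug reached. Origin near the axis, z up, x along the finger.
- pointer_mark (a point): Anticlockwise face of the pointer's finger, 62 mm from the axis; meets lug_mark (in plan) while the lug pushes it. Three clicks apart is about 75 mm in plan.
- jar: Bystander: closed glass jar, 60 mm across, 85 mm high; origin at the centre of its underside.
- tape: Bystander: roll of copper tape lying flat, 84 mm across, 25 mm high; origin at the centre of its underside.
- brush: Bystander: small brush lying on the bench, about 190 mm long; origin at its underside, x along it.
Things that resemble listed ones, but are neither listed nor needed, are in the scene too. There is more than one size of the pointer; the one meant has the size given above.

How it is judged (in metres and radians):
On the way:
1. the ring is turned clockwise until the burrs touch: at least 4 N between them for 0.2 s (contact force between burr and anything else above 4 N), for 0.2 s.
At the end, for the whole second after the job is handed in: The ring is backed off three clicks (within 0.4 of a click: 64.4 to 82 mm in plan between the lug's face and the zero pointer's face, both 62 mm from the axis) from where the burrs touched; the burrs are clear of each other (under 0.5 N) and the ring is at rest (horizontal distance between lug_mark and pointer_mark between 0.0644 and 0.082 m and contact force between burr and anything else below 0.5 N and angular speed of burr below 0.05 rad/s).
It fails at once if the burrs are forced together: more than 22 N between them (about 0.8 N m on the ring) (contact force between burr and anything else above 22 N).
It fails at once if the robot touches the zero pointer (contact force between any of the fingers, the arm and pointer above 1 N).
It fails at once if a bystander is moved more than 20 mm (distance of any of jar, tape, brush from where it was at the start of the episode above 0.02 m).
It also fails if it takes over 72 s, if anything falls off the work surface, if the arm or the gripper's body presses on something with over 40 N, if the wrist force passes 120 N, or if a joint passes its speed limit or range.

### The arm

A 6-joint arm with a two-finger parallel gripper is mounted at the origin on the work surface. World frame = base frame: x ahead of the robot, y to its left, z up, the work surface at z = 0. Lengths are in m, angles in degrees, forces in N, time in s.
With the tool pointing down it reaches from about 0.375 to 0.9 m from the base axis. Payload 3.1 kg.
Tool frame: the origin (TCP) lies on the centre line of the jaws, within the pads' length; the fingertips stand 25 mm ahead of it and the grasp point (between the pads) lies 6 mm ahead of it; z points along the fingers, y is the line along which they close (so a half turn about z gives the same grasp; the last joint's range is limited). The gripper opens to 87 mm and grips with 3 to 60 N. Pads are 19 mm wide; open, the fingers measure 117 mm over their backs; the gripper's body (75 mm by 190 mm) begins 51 mm behind the grasp point.
Start: joints at [64.887, 30.224, 82.088, -0, 67.689, -10.227], TCP at [0.161, 0.604, 0.217] pointing down, gripper open.
Joint ranges: [-176.69, 176.69], [-43.24, 126.21], [12.49, 139.97], [-82, 262], [0, 151.66], [-163.58, 163.58]. Speed limits (degrees/s): [159.86, 159.86, 180, 180, 180, 180].

### API

Orientations are given as a 3x3 rotation matrix whose columns are the frame's x, y, z axes.
In Python, from rig import * gives the robot as it stands.
- The arm moves only by the tool step_arm, never from a script. Its argument "steps" is a list of rows, each a list of 7 numbers: the shift along the tool's x, y, z normalised to -1 to 1, where 1 is 0.3 m, then the turn, a rotation vector about the tool's x, y, z normalised to -1 to 1, where 1 is 45 degrees, then the gripper's target within -1 to 1 (shut at 1, half-way at 0, fully open at -1). A call has 1 to 8 rows; each row is the pose to reach, as a shift and turn from the pose commanded when the call began, along the tool's axes at that moment; what a row does not reach only later rows make up. A row lasts 1/12 s, in which the tool goes at most 41.7 mm and 7.16 degrees, less where a joint would pass 70% of its speed; a pose out of reach is approached as far as the arm can. A call with a number of a shift or a turn outside -1 to 1 is refused whole. A call with a gripper value outside its range is refused whole. The fingers move at their own pace and stop on an object; the grip force is fixed at half the most. Time passes only in rows, so rows that repeat a pose let the fingers close. It gives the time, the measured TCP pose, the force, the opening and the grip force at its end, in the units of the state.
- read_state(): the state, without advancing time (a new reading comes with each control period).
- capture(name): name is "side" or "top" or "wrist"; returns a dict with "image" (400x640x3 uint8, red, green, blue), "vertical_fov" (degrees; the focal length in pixels is half the picture's height over the tangent of half this angle, whatever the lens; pixels are square), "cx", "cy" (the principal point, pixels), "k1" (the pictures are not rectified: a ray, as slopes to the right and down, at radius r is drawn at 1 + k1 r^2 times it, then the intrinsics apply), "world_from_camera" (4x4, takes a point from camera to world coordinates); the wrist camera has in their place "T_tool_cam" (4x4, takes a point from camera to tool coordinates, whose origin is the TCP and whose axes are the flange's). Camera axes: x right, y down, z forward; pixel columns grow to the right and rows downward; lengths in m; the calibration is good to about 2 mm. A picture is of the moment at which its call begins: read the wrist's pose just before it. There is no depth.
- hand_in(): hands the job in; it is judged then, once.
The state is a dict: "time_s": time; "joint_positions": joint angles; "qvel": joint speeds; "tau": joint torques, N m; "position": TCP position; "tcp_rot": TCP orientation; "force": force on the tool from outside, world axes, zero at the start; "moment": the same for the moment, N m; "opening": opening from 0.0 (shut) to 1.0 (fully open); "grasp_force": force on a finger pad.
Only numpy, scipy, OpenCV 4.12 (cv2) and the standard library are available. Lean on these libraries where they do the work, as an engineer would, in place of code of your own. Each camera call takes 0.05 s, during which the arm holds its last target. There are 200 camera calls.

## Working session

There is one attempt and no reset: what is moved stays moved. The work goes in short steps, Python scripts to look and compute and a tool call to move; the robot and the scene stay as the last step left them, time stands still between calls to the robot, and variables do not carry over. Pictures are saved under pics/ and viewed, at most 10 in all, crops included, and the job is handed in when it is done.

Besides the shell and the picture viewer there is one more tool, called as a command line: name --pt "numbers of a row" for each row, then --argument value for the rest. step_arm: Moves the arm, as the interface text tells. Scaled input: -1 to 1 covers 0.3 m each way for a shift and 45 degrees each way for a turn. Its arguments: {"type":"object","properties":{"steps":{"type":"array"}},"required":["steps"]}

```bash
ls; mkdir -p pics
cat > h.py <<'E'
from rig import *
import numpy as np, cv2
def save(n,f):
    c=capture(n); cv2.imwrite('pics/'+f,c['image'][:,:,::-1]); np.save('pics/'+f+'.npy',c,allow_pickle=True); return c
def ray(c,u,v,T):
    f=200/np.tan(np.radians(c['vertical_fov'])/2)
    d=np.array([(u-c['cx'])/f,(v-c['cy'])/f]); s=d.copy()
    for _ in range(20): s=d/(1+c['k1']*(s@s))
    return T[:3,3],T[:3,:3]@np.array([s[0],s[1],1])
def onz(c,u,v,z,T=None):
    o,d=ray(c,u,v,c['world_from_camera'] if T is None else T)
    return o+d*(z-o[2])/d[2]
def wristT(c,s):
    T=np.eye(4);T[:3,:3]=s['tcp_rot'];T[:3,3]=s['position'];return T@c['T_tool_cam']
E
python3 - <<'E'
from h import *
s=read_state();print(s)
a=save('top','top0.png');b=save('side','side0.png')
print(a['world_from_camera'],a['vertical_fov'],b['world_from_camera'])
cv2.imwrite('pics/both.png',cv2.resize(np.vstack([a['image'],b['image']])[:,:,::-1],None,fx=.75,fy=.75))
E
```

```text
pics
{'time_s': 0.0, 'joint_positions': array([ 6.48858579e+01,  3.02768986e+01,  8.21579443e+01, -2.01826883e-03,
        6.76868790e+01, -1.02272638e+01]), 'qvel': array([-0.02349436, -0.02914807, -0.15123563, -0.01116386, -0.03310403,
       -0.00445629]), 'tau': array([-4.52605200e-04, -4.40040958e+01, -1.76593405e+01,  6.32269029e-02,
        5.83365757e-02, -1.78393720e-04]), 'position': array([0.16022868, 0.60333966, 0.21638515]), 'tcp_rot': array([[-9.66438236e-01,  2.56897598e-01, -8.72155806e-04],
       [ 2.56898847e-01,  9.66436355e-01, -1.93743915e-03],
       [ 3.45159614e-04, -2.09647110e-03, -9.99997743e-01]]), 'force': array([-0.19153181,  0.26971823, -0.79734935]), 'moment': array([0.00839001, 0.0056304 , 0.01925953]), 'grasp_force': 0.0, 'opening': 0.9999254462752272}
[[ 0.02672534 -0.98311801  0.1810103   0.28544558]
 [-0.99879636 -0.03371135 -0.0356282   0.03364362]
 [ 0.04112883 -0.17984026 -0.98283564  1.11752026]
 [ 0.          0.          0.          1.        ]] 52.240391912942485 [[ 0.81179785 -0.34271268  0.47279199 -0.01368895]
 [-0.58385484 -0.46266384  0.66712495 -0.71359253]
 [-0.00988842 -0.81761249 -0.57568397  0.76097244]
 [ 0.          0.          0.          1.        ]]
```

View pics/both.png

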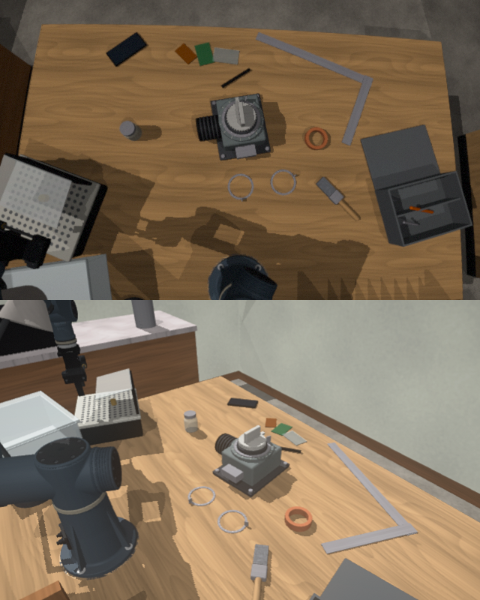

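The top view shows the mill at about (320,160) px full-res, motor to the left (+y), chute below (-x); two loose decoy collars lie in front, with tape, brush and jar well clear. I'll enlarge the ring.

Run:
```python
from h import *
a=np.load('pics/top0.png.npy',allow_pickle=True).item()
i=a['image'][110:220,250:380,::-1]
cv2.imwrite('pics/crop1.png',cv2.resize(i,None,fx=5,fy=5,interpolation=cv2.INTER_CUBIC))
for z in (.142,.183): print(onz(a,320,160,z))
```

```text
[0.55618055 0.01200432 0.142     ]
[0.54480187 0.01291379 0.183     ]
```

View pics/crop1.png

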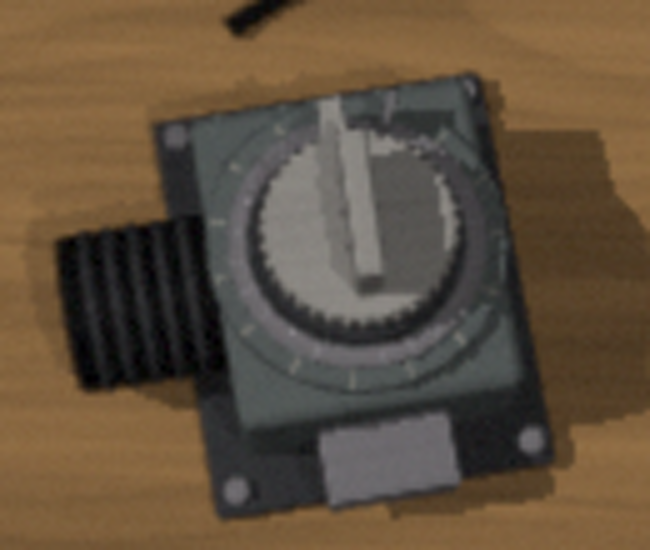

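Run:
```python
from h import *
a=np.load('pics/top0.png.npy',allow_pickle=True).item()
P=lambda u,v,z: onz(a,250+u/5,110+v/5,z)
e=P(350,131,.183);f=P(370,278,.183)
print('bar',e,f,(e+f)/2,np.degrees(np.arctan2(*(e-f)[1::-1])),np.linalg.norm(e-f))
print('disc',(P(260,232,.142)+P(462,232,.142))/2,'bottom',P(365,325,.142))
print('ticks',P(250,330,.127),P(353,380,.127),P(460,340,.127),P(222,223,.127),P(505,250,.127))
print('plate',[P(*q,.01)[:2] for q in [(176,138),(236,490),(532,440)]])
```

```text
bar [0.60390238 0.0146275  0.183     ] [0.53146375 0.00306085 0.183     ] [0.56768307 0.00884417 0.183     ] 9.07212545958658 0.07335627810408248
disc [0.56564778 0.00671715 0.142     ] bottom [0.51834398 0.00353302 0.142     ]
ticks [0.51729589 0.06024389 0.127     ] [0.4936899  0.00825645 0.127     ] [ 0.51597866 -0.04458113  0.127     ] [0.57197634 0.07641601 0.127     ] [ 0.56335847 -0.06646693  0.127     ]
plate [array([0.65482387, 0.1095682 ]), array([0.45444412, 0.06765908]), array([ 0.48786025, -0.09489839])]
```

step_arm --pt "-0.84 -0.72 -0.07 0 0 0 -1" --pt "-0.84 -0.72 -0.07 0 0 0 -1" --pt "-0.84 -0.72 -0.07 0 0 0 -1" --pt "-0.84 -0.72 -0.07 0 0 0 -1" --pt "-0.84 -0.72 -0.07 0 0 0 -1" --pt "-0.84 -0.72 -0.07 0 0 0 -1" --pt "-0.84 -0.72 -0.07 0 0 0 -1" --pt "-0.84 -0.72 -0.07 0 0 0 -1"

```text
time_s: 0.77
position: [0.3491, 0.3286, 0.2383]
tcp_rot: [[-0.967, 0.257, -0.0], [0.257, 0.967, -0.0], [0.0, -0.0, -1.0]]
force: [1.0, -0.4, 0.7]
opening: 0.997
grasp_force: 0.0
```

step_arm --pt "-0.8 -0.69 -0.06 0 0 -0.53 -1" --pt "-0.8 -0.69 -0.06 0 0 -0.53 -1" --pt "-0.8 -0.69 -0.06 0 0 -0.53 -1" --pt "-0.8 -0.69 -0.06 0 0 -0.53 -1" --pt "-0.8 -0.69 -0.06 0 0 -0.53 -1" --pt "-0.8 -0.69 -0.06 0 0 -0.53 -1" --pt "-0.8 -0.69 -0.06 0 0 -0.53 -1" --pt "-0.8 -0.69 -0.06 0 0 -0.53 -1"

```text
time_s: 1.43
position: [0.5269, 0.0681, 0.2561]
tcp_rot: [[-0.988, -0.155, -0.001], [-0.155, 0.988, 0.0], [0.001, 0.0, -1.0]]
force: [0.6, 0.6, 0.8]
opening: 1.002
grasp_force: 0.0
```

Run:
```python
from h import *
s=read_state();c=save('wrist','w1.png');np.save('pics/s1.npy',s,allow_pickle=True)
print(s['position'],s['tcp_rot'],s['joint_positions'],s['moment'],c['T_tool_cam'],c['vertical_fov'])
```

```text
[0.52692129 0.06814824 0.25609517] [[-9.87847340e-01 -1.55425267e-01 -7.86999513e-04]
 [-1.55425473e-01  9.87847599e-01  2.06789916e-04]
 [ 7.45295201e-04  3.26596640e-04 -9.99999669e-01]] [-4.69446274e+00  2.03428529e+01  9.27823580e+01  8.82430399e-03
  6.69206995e+01 -1.03639394e+02] [0.03983434 0.01693436 0.01431697] [[ 3.40183897e-04 -9.67050696e-01 -2.54583652e-01  6.89078673e-02]
 [ 9.99999860e-01  2.25747457e-04  4.78721289e-04  1.09241810e-03]
 [-4.05476144e-04 -2.54583779e-01  9.67050637e-01 -1.67684110e-01]
 [ 0.00000000e+00  0.00000000e+00  0.00000000e+00  1.00000000e+00]] 63.240799228673104
```

View pics/w1.png

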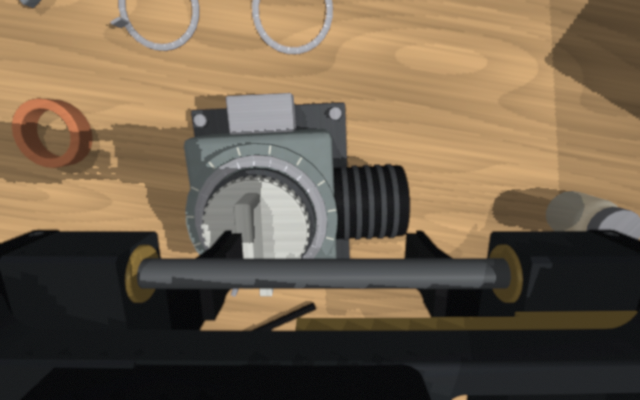

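The wrist view shows the ring partly behind the gripper, the bar's near end at about (247,200) px and parallel to the tool's x. I'm moving over it.

step_arm --pt "-0.1 -0.22 0 0 0 0 -1" --pt "-0.1 -0.22 0 0 0 0 -1" --pt "-0.1 -0.22 0 0 0 0 -1" --pt "-0.1 -0.22 0 0 0 0 -1"

```text
time_s: 1.82
position: [0.5667, 0.0083, 0.2555]
tcp_rot: [[-0.988, -0.153, -0.001], [-0.153, 0.988, 0.0], [0.001, 0.001, -1.0]]
force: [-0.9, -0.9, -1.4]
opening: 1.002
grasp_force: 0.0
```

Run:
```python
from h import *
s=read_state();c=save('wrist','w2.png');np.save('pics/s2.npy',s,allow_pickle=True)
print(s['position'],s['tcp_rot'][:2,0],s['moment'],s['force'])
b=save('side','side2.png')
i=c['image'][60:320,200:460,::-1]; j=b['image'][120:280,260:420,::-1]
cv2.imwrite('pics/v2.png',np.hstack([cv2.resize(i,(480,480)),cv2.resize(j,(320,320)).copy() if 0 else cv2.copyMakeBorder(cv2.resize(j,(320,320)),0,160,0,0,0)]))
```

```text
[0.56672923 0.00828055 0.25554181] [-0.98824907 -0.15284881] [ 0.09261462 -0.00698509 -0.02423687] [-0.89445625 -0.8555091  -1.36326679]
```

View pics/v2.png

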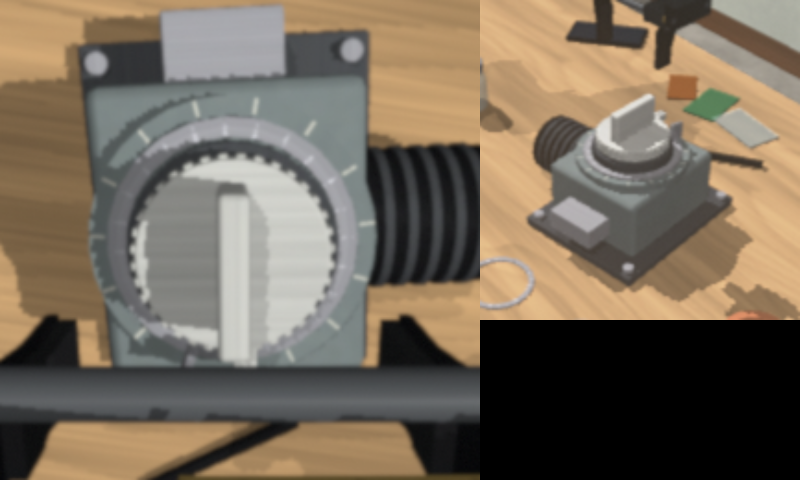

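The bar's top face in the wrist crop runs from (234,195) to (237,360), centred between the fingers. I'll compute the offset.

Run:
```python
from h import *
c=np.load('pics/w2.png.npy',allow_pickle=True).item();s=np.load('pics/s2.npy',allow_pickle=True).item()
T=wristT(c,s);k=260/480
P=lambda u,v,z: onz(c,200+u*k,60+v*k,z,T)
e=P(237,361,.183);f=P(234,195,.183)
print('bar',e,f,(e+f)/2,np.degrees(np.arctan2(*(e-f)[1::-1])),np.linalg.norm(e-f))
print('disc',(P(132,250,.142)+P(334,250,.142))/2,P(233,155,.142))
Tk=[P(*q,.127)[:2] for q in [(144,135),(195,107),(255,107),(310,128),(355,168),(368,222),(361,278),(334,323),(290,355),(139,330),(97,237),(106,181)]]
A=np.array(Tk);M=np.c_[2*A,np.ones(len(A))];x=np.linalg.lstsq(M,(A**2).sum(1),rcond=None)[0];print('ticks',x[:2],np.sqrt(x[2]+x[:2]@x[:2]))
```

```text
bar [0.60450195 0.01939366 0.183     ] [0.53330611 0.00685251 0.183     ] [0.56890403 0.01312309 0.183     ] 9.99016822562799 0.07229196340672071
disc [0.56563976 0.01192123 0.142     ] [0.52087381 0.00487249 0.142     ]
ticks [0.56533867 0.01191329] 0.06880135397759163
```

step_arm --pt "0 0.01 0.13 0 0 -0.015 -1" --pt "0 0.01 0.265 0 0 -0.015 -1" --pt "0 0.01 0.265 0 0 -0.015 -1" --pt "0 0.01 0.265 0 0 -0.015 -1" --pt "0 0.01 0.265 0 0 -0.015 0.3" --pt "0 0.01 0.265 0 0 -0.015 0.6" --pt "0 0.01 0.265 0 0 -0.015 0.6" --pt "0 0.01 0.265 0 0 -0.015 0.6"

```text
time_s: 2.58
position: [0.5671, 0.0125, 0.1788]
tcp_rot: [[-0.986, -0.168, 0.004], [-0.168, 0.986, -0.001], [-0.004, -0.001, -1.0]]
force: [-0.5, 0.5, 0.3]
opening: 0.781
grasp_force: 0.0
```

```bash
cat > st.py <<'E'
from h import *
s=read_state();R=s['tcp_rot']
print(s['time_s'],s['position'].round(4),'yaw',np.degrees(np.arctan2(-R[1,0],-R[0,0])).round(2),'F',s['force'].round(1),'M',s['moment'].round(3),'op',round(s['opening']*87,1),s['grasp_force'],'q6',s['joint_positions'][5].round(1))
E
python3 st.py
```

```text
2.5833 [0.5671 0.0125 0.1788] yaw 9.65 F [-0.5  0.5  0.3] M [ 0.045  0.006 -0.022] op 67.9 0.0 q6 -109.7
```

step_arm --pt "0 0 0 0 0 0 1" --pt "0 0 0 0 0 0 1" --pt "0 0 0 0 0 0 1" --pt "0 0 0 0 0 0 1" --pt "0 0 0 0 0 0 1" --pt "0 0 0 0 0 0 1" --pt "0 0 0 0 0 0 1" --pt "0 0 0 0 0 0 1"

```text
time_s: 3.25
position: [0.5662, 0.0112, 0.1767]
tcp_rot: [[-0.986, -0.169, 0.0], [-0.169, 0.986, -0.003], [0.0, -0.003, -1.0]]
force: [1.0, -9.8, -2.0]
opening: 0.172
grasp_force: 4.8
```

```bash
python3 st.py
```

```text
3.25 [0.5662 0.0112 0.1767] yaw 9.71 F [ 1.  -9.8 -2. ] M [-1.739 -0.029 -0.057] op 14.9 4.82608750462532 q6 -109.7
```

step_arm --pt "0 0 0 0 0 0 1" --pt "0 0 0 0 0 0 1" --pt "0 0 0 0 0 0 1" --pt "0 0 0 0 0 0 1"

```text
time_s: 3.58
position: [0.5663, 0.0104, 0.1767]
tcp_rot: [[-0.986, -0.168, 0.0], [-0.168, 0.986, -0.004], [0.0, -0.004, -1.0]]
force: [-0.7, -6.1, -1.0]
opening: 0.14
grasp_force: 30.0
```

```bash
python3 st.py
```

```text
3.5833 [0.5663 0.0104 0.1767] yaw 9.68 F [-0.7 -6.1 -1. ] M [-0.904 -0.018 -0.017] op 12.1 30.00014752149582 q6 -109.7
```

step_arm --pt "0 -0.004 0 0 0 0.06 1" --pt "0 -0.004 0 0 0 0.13 1" --pt "0 -0.004 0 0 0 0.22 1" --pt "0 -0.004 0 0 0 0.31 1" --pt "0 -0.004 0 0 0 0.4 1" --pt "0 -0.004 0 0 0 0.49 1" --pt "0 -0.004 0 0 0 0.53 1" --pt "0 -0.004 0 0 0 0.53 1"

```text
time_s: 4.25
position: [0.5663, 0.0114, 0.1767]
tcp_rot: [[-0.969, 0.246, 0.0], [0.246, 0.969, 0.0], [-0.0, 0.0, -1.0]]
force: [0.9, 1.0, -0.6]
opening: 0.135
grasp_force: 30.1
```

```bash
python3 st.py
```

```text
4.25 [0.5663 0.0114 0.1767] yaw -14.23 F [ 0.9  1.  -0.6] M [ 0.075 -0.118  0.037] op 11.7 30.068722665309906 q6 -85.9
```

step_arm --pt "0 0 0 0 0 0.03 1" --pt "0 0 0 0 0 0.06 1" --pt "0 0 0 0 0 0.09 1" --pt "0 0 0 0 0 0.09 1"

```text
time_s: 4.58
position: [0.5664, 0.0115, 0.1767]
tcp_rot: [[-0.949, 0.315, 0.0], [0.315, 0.949, 0.0], [-0.0, 0.0, -1.0]]
force: [1.3, 1.4, -1.0]
opening: 0.14
grasp_force: 30.1
```

```bash
python3 st.py
```

```text
4.5833 [0.5664 0.0115 0.1767] yaw -18.33 F [ 1.3  1.4 -1. ] M [ 0.134 -0.228  0.033] op 12.2 30.050966441631317 q6 -81.8
```

step_arm --pt "0 0 0 0 0 0.02 1" --pt "0 0 0 0 0 0.04 1" --pt "0 0 0 0 0 0.04 1" --pt "0 0 0 0 0 0.04 1"

```text
time_s: 4.92
position: [0.5664, 0.0116, 0.1767]
tcp_rot: [[-0.939, 0.343, 0.001], [0.343, 0.939, 0.0], [-0.0, 0.001, -1.0]]
force: [1.7, 2.1, -2.6]
opening: 0.135
grasp_force: 30.0
```

Run:
```python
exec(open('st.py').read())
c=save('wrist','w3.png');t=save('top','top3.png')
i=c['image'][60:320,200:460,::-1];j=t['image'][110:220,250:380,::-1]
cv2.imwrite('pics/v3.png',np.hstack([cv2.resize(i,(400,400)),cv2.resize(j,(400,400))]))
```

```text
4.9167 [0.5664 0.0116 0.1767] yaw -20.07 F [ 1.7  2.1 -2.6] M [ 0.342 -0.341  0.062] op 11.8 30.04391759634018 q6 -80.1
```

View pics/v3.png

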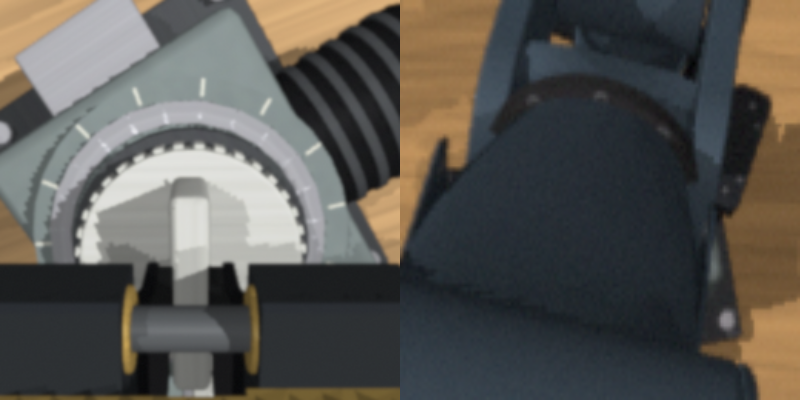

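The bar stays parallel to the fingers in the wrist view, so the ring follows without slip (the top view is blocked by the arm). I'll map the torque in small steps.

step_arm --pt "0 0 0 0 0 0.02 1" --pt "0 0 0 0 0 0.045 1" --pt "0 0 0 0 0 0.045 1"

```text
time_s: 5.27
position: [0.5664, 0.0117, 0.1767]
tcp_rot: [[-0.926, 0.377, 0.001], [0.377, 0.926, 0.001], [-0.0, 0.001, -1.0]]
force: [4.3, 3.0, -3.2]
opening: 0.138
grasp_force: 30.0
```

```bash
python3 st.py
```

```text
5.2667 [0.5664 0.0117 0.1767] yaw -22.17 F [ 4.3  3.  -3.2] M [ 0.588 -0.546  0.087] op 12.0 30.025133192539215 q6 -78.0
```

step_arm --pt "0 0 0 0 0 0.02 1" --pt "0 0 0 0 0 0.045 1" --pt "0 0 0 0 0 0.045 1"

```text
time_s: 5.52
position: [0.5664, 0.0117, 0.1767]
tcp_rot: [[-0.912, 0.41, 0.001], [0.41, 0.912, 0.001], [-0.0, 0.001, -1.0]]
force: [3.6, 4.1, -3.0]
opening: 0.136
grasp_force: 30.0
```

```bash
python3 st.py
```

```text
5.5167 [0.5664 0.0117 0.1767] yaw -24.22 F [ 3.6  4.1 -3. ] M [ 0.74  -0.6    0.034] op 11.8 30.018187165260315 q6 -75.9
```

step_arm --pt "-0.001 0.002 0 0 0 0.06 1" --pt "-0.001 0.002 0 0 0 0.13 1" --pt "-0.001 0.002 0 0 0 0.2 1" --pt "-0.001 0.002 0 0 0 0.27 1" --pt "-0.001 0.002 0 0 0 0.31 1" --pt "-0.001 0.002 0 0 0 0.31 1"

```text
time_s: 6.02
position: [0.5673, 0.0105, 0.1782]
tcp_rot: [[-0.787, 0.617, 0.002], [0.617, 0.787, -0.002], [-0.003, -0.001, -1.0]]
force: [0.6, -0.6, 6.6]
opening: 0.013
grasp_force: 2.8
```

```bash
python3 st.py
```

```text
6.0167 [0.5673 0.0105 0.1782] yaw -38.13 F [ 0.6 -0.6  6.6] M [-0.035 -0.177 -0.008] op 1.1 2.8416855152539666 q6 -62.0
```

step_arm --pt "0 0 0 0 0 0.04 1" --pt "0 0 0 0 0 0.09 1" --pt "0 0 0 0 0 0.09 1" --pt "0 0 0 0 0 0.09 1"

```text
time_s: 6.35
position: [0.5672, 0.0106, 0.1782]
tcp_rot: [[-0.742, 0.67, 0.002], [0.67, 0.742, -0.002], [-0.003, -0.001, -1.0]]
force: [0.0, -0.9, 5.7]
opening: 0.005
grasp_force: 3.0
```

```bash
python3 st.py
```

```text
6.35 [0.5672 0.0106 0.1782] yaw -42.08 F [ 0.  -0.9  5.7] M [-0.292 -0.086 -0.002] op 0.4 3.0345218811999075 q6 -58.0
```

Run:
```python
exec(open('st.py').read())
c=save('wrist','w4.png');t=save('side','side4.png')
i=c['image'][60:320,200:460,::-1];j=t['image'][130:260,280:410,::-1]
cv2.imwrite('pics/v4.png',np.hstack([cv2.resize(i,(400,400)),cv2.resize(j,(400,400))]))
```

```text
6.35 [0.5672 0.0106 0.1782] yaw -42.08 F [ 0.  -0.9  5.7] M [-0.292 -0.086 -0.002] op 0.4 3.0345218811999075 q6 -58.0
```

View pics/v4.png

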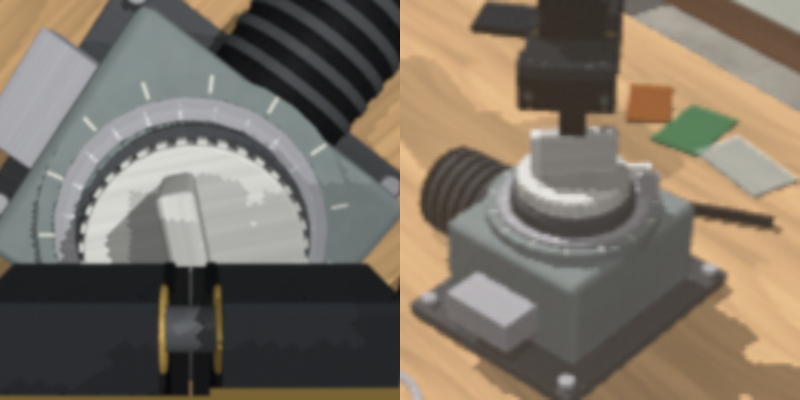

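The wrist crop shows the shut fingers with the bar slanting past beneath them; in the side crop the finger ends at about the bar's top edge, (573,132). So the grip slid off the top. I'll check the true tip height with the side calibration.

Run:
```python
from h import *
s=read_state()
c=np.load('pics/side4.png.npy',allow_pickle=True).item()
W=np.linalg.inv(c['world_from_camera']);f=200/np.tan(np.radians(c['vertical_fov'])/2)
def pj(p):
    q=W[:3,:3]@p+W[:3,3];d=q[:2]/q[2];d=d*(1+c['k1']*d@d);u=d*f+[c['cx'],c['cy']];return ((u-[280,130])*400/130+[400,0]).round(0)
for n,k in (('body',-.045),('tcp',0),('grasp',.006),('tip',.025)): print(n,pj(s['position']+k*s['tcp_rot'][:,2]))
for z in (.142,.183): print(z,pj(np.array([.5665,.0115,z])))
print(s['joint_positions'])
```

```text
body [570.  91.]
tcp [569. 137.]
grasp [569. 143.]
tip [569. 162.]
0.142 [567. 173.]
0.183 [568. 132.]
[-10.14438365  28.57290154  92.88172444  -0.13215166  58.42652372
 -57.99764774]
```

step_arm --pt "0 0 -0.1 0 0 0 1" --pt "0 0 -0.2 0 0 0 1" --pt "0 0 -0.28 0 0 0 1" --pt "0 0 -0.28 0 0 0 0.3" --pt "0 0 -0.28 0 0 0 0.3" --pt "0 0 -0.28 0 0 0 0.3" --pt "0 0 -0.28 0 0 0 0.3" --pt "0 0 -0.28 0 0 0 0.3"

```text
time_s: 7.12
position: [0.5654, 0.0118, 0.2591]
tcp_rot: [[-0.742, 0.671, -0.004], [0.671, 0.742, 0.0], [0.003, -0.002, -1.0]]
force: [0.0, -1.1, -0.5]
opening: 0.289
grasp_force: 0.0
```

Run:
```python
exec(open('st.py').read())
np.save('pics/s5.npy',s,allow_pickle=True)
c=save('wrist','w5.png');t=save('side','side5.png')
i=c['image'][60:320,180:440,::-1];j=t['image'][90:220,280:410,::-1]
cv2.imwrite('pics/v5.png',np.hstack([cv2.resize(i,(400,400)),cv2.resize(j,(400,400))]))
c=t
W=np.linalg.inv(c['world_from_camera']);f=200/np.tan(np.radians(c['vertical_fov'])/2)
def pj(p):
    q=W[:3,:3]@p+W[:3,3];d=q[:2]/q[2];d=d*(1+c['k1']*d@d);u=d*f+[c['cx'],c['cy']];return ((u-[280,90])*400/130+[400,0]).round(0)
for n,k in (('body',-.045),('tcp',0),('tip',.025)):
  for y in (-.5,0,.5): print(n,pj(s['position']+k*R[:,2]+y*R[:,1]*s['opening']*.087))
```

```text
7.1167 [0.5654 0.0118 0.2591] yaw -42.11 F [ 0.  -1.1 -0.5] M [-0.007 -0.008  0.008] op 25.2 0.0 q6 -58.0
body [569. 132.]
body [570. 125.]
body [571. 118.]
tcp [567. 183.]
tcp [568. 175.]
tcp [570. 168.]
tip [567. 210.]
tip [568. 202.]
tip [569. 195.]
```

View pics/v5.png

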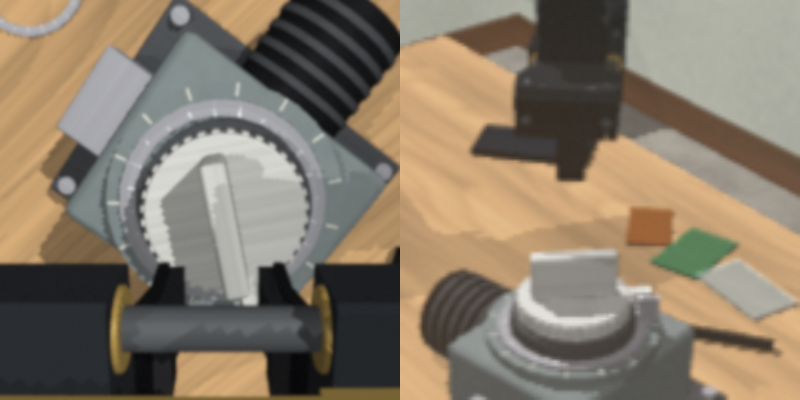

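The side crop shows the fingertips at (570,180), about 25 mm higher than the stated 25 mm ahead of the TCP. So the earlier pinch held only the bar's top edge, and I need to grip about 25 mm lower. The bar in the wrist crop runs (213,165) to (238,300).

Run:
```python
from h import *
c=np.load('pics/w5.png.npy',allow_pickle=True).item();s=np.load('pics/s5.npy',allow_pickle=True).item()
T=wristT(c,s);k=.65
P=lambda u,v,z: onz(c,180+u*k,60+v*k,z,T)
e=P(238,300,.183);f=P(213,165,.183)
print('bar',e,f,(e+f)/2,np.degrees(np.arctan2(*(e-f)[1::-1])),np.linalg.norm(e-f))
print('disc',(P(140,210,.142)+P(308,205,.142))/2)
Tk=[P(*q,.127)[:2] for q in [(120,155),(149,115),(189,95),(238,89),(285,103),(319,135),(334,179),(113,202)]]
A=np.array(Tk);M=np.c_[2*A,np.ones(len(A))];x=np.linalg.lstsq(M,(A**2).sum(1),rcond=None)[0];print('ticks',x[:2],np.sqrt(x[2]+x[:2]@x[:2]))
```

```text
bar [ 0.60099551 -0.00677953  0.183     ] [0.53922843 0.03162204 0.183     ] [0.57011197 0.01242125 0.183     ] -31.869872273006855 0.07273137298754949
disc [0.56612021 0.01481695 0.142     ]
ticks [0.56691965 0.0147491 ] 0.0689403510482778
```

step_arm --pt "0 0 0 0 0 -0.15 0.1" --pt "0 0 0 0 0 -0.2 0.1" --pt "0 0 0.1 0 0 -0.2 0.1" --pt "0 0 0.2 0 0 -0.2 0.1" --pt "0 0 0.27 0 0 -0.2 0.1" --pt "0 0 0.3 0 0 -0.2 0.1" --pt "0 0 0.32 0 0 -0.2 0.1" --pt "0 0 0.32 0 0 -0.2 0.1"

```text
time_s: 7.88
position: [0.5662, 0.0118, 0.1637]
tcp_rot: [[-0.838, 0.546, -0.002], [0.546, 0.838, 0.0], [0.002, -0.001, -1.0]]
force: [-0.2, 0.2, 0.7]
opening: 0.45
grasp_force: 0.0
```

```bash
python3 st.py
```

```text
7.8833 [0.5662 0.0118 0.1637] yaw -33.11 F [-0.2  0.2  0.7] M [ 0.018 -0.026 -0.003] op 39.2 0.0 q6 -67.0
```

step_arm --pt "0 0 0.02 0 0 0 0.1" --pt "0 0 0.04 0 0 0 0.1" --pt "0 0 0.04 0 0 0 0.1"

```text
time_s: 8.13
position: [0.5666, 0.0118, 0.1526]
tcp_rot: [[-0.838, 0.546, -0.0], [0.546, 0.838, 0.0], [0.0, -0.0, -1.0]]
force: [-0.4, -0.2, -1.1]
opening: 0.448
grasp_force: 0.0
```

Run:
```python
exec(open('st.py').read())
t=save('side','side6.png')
c=save('wrist','w6.png')
i=c['image'][60:320,180:440,::-1];j=t['image'][110:240,280:410,::-1]
cv2.imwrite('pics/v6.png',np.hstack([cv2.resize(i,(400,400)),cv2.resize(j,(400,400))]))
```

```text
8.1333 [0.5666 0.0118 0.1526] yaw -33.11 F [-0.4 -0.2 -1.1] M [-0.022  0.047  0.032] op 39.0 0.0 q6 -67.0
```

View pics/v6.png

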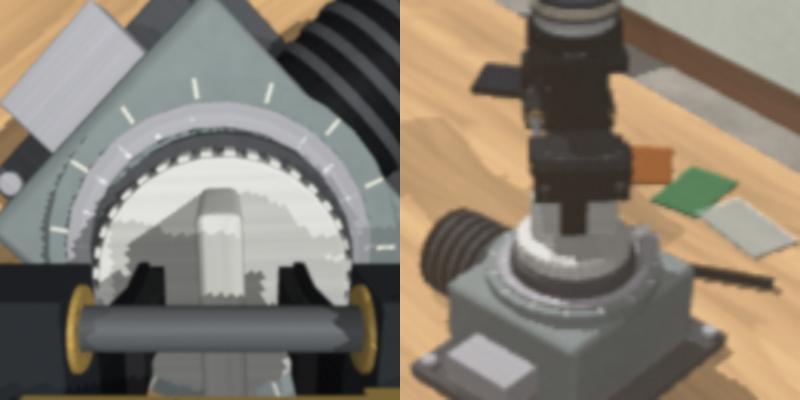

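The side crop shows the near fingertip at (573,232), roughly 10 mm above the disc. In the wrist crop the bar is parallel and centred between the fingers at column 220, so I'm closing.

step_arm --pt "0 0 0 0 0 0 1" --pt "0 0 0 0 0 0 1" --pt "0 0 0 0 0 0 1" --pt "0 0 0 0 0 0 1" --pt "0 0 0 0 0 0 1" --pt "0 0 0 0 0 0 1" --pt "0 0 0 0 0 0 1" --pt "0 0 0 0 0 0 1"

```text
time_s: 8.9
position: [0.567, 0.0121, 0.1529]
tcp_rot: [[-0.838, 0.546, 0.001], [0.546, 0.838, 0.0], [-0.0, 0.001, -1.0]]
force: [0.7, 2.5, 0.4]
opening: 0.157
grasp_force: 29.8
```

```bash
python3 st.py
```

```text
8.9 [0.567  0.0121 0.1529] yaw -33.11 F [0.7 2.5 0.4] M [ 0.232 -0.141  0.019] op 13.7 29.754404216073453 q6 -67.0
```

step_arm --pt "0 0.001 0 0 0 0.02 1" --pt "0 0.001 0 0 0 0.045 1" --pt "0 0.001 0 0 0 0.045 1" --pt "0 0.001 0 0 0 0.045 1"

```text
time_s: 9.23
position: [0.567, 0.0122, 0.1529]
tcp_rot: [[-0.818, 0.576, 0.001], [0.576, 0.818, 0.0], [-0.0, 0.0, -1.0]]
force: [1.4, 1.3, 2.0]
opening: 0.16
grasp_force: 29.8
```

```bash
python3 st.py
```

```text
9.2333 [0.567  0.0122 0.1529] yaw -35.15 F [1.4 1.3 2. ] M [ 0.292 -0.162  0.156] op 13.9 29.753784290514886 q6 -64.9
```

step_arm --pt "0 0 0 0 0 0.02 1" --pt "0 0 0 0 0 0.045 1" --pt "0 0 0 0 0 0.045 1" --pt "0 0 0 0 0 0.045 1"

```text
time_s: 9.57
position: [0.5671, 0.0122, 0.1529]
tcp_rot: [[-0.797, 0.604, 0.001], [0.604, 0.797, 0.0], [-0.0, 0.001, -1.0]]
force: [0.9, 3.5, 2.8]
opening: 0.163
grasp_force: 29.8
```

```bash
python3 st.py
```

```text
9.5667 [0.5671 0.0122 0.1529] yaw -37.19 F [0.9 3.5 2.8] M [ 0.489 -0.196  0.09 ] op 14.2 29.75709973834455 q6 -62.9
```

step_arm --pt "0 0 0 0 0 0.02 1" --pt "0 0 0 0 0 0.045 1" --pt "0 0 0 0 0 0.045 1" --pt "0 0 0 0 0 0.045 1"

```text
time_s: 9.9
position: [0.5671, 0.0123, 0.1529]
tcp_rot: [[-0.775, 0.632, 0.001], [0.632, 0.775, 0.0], [-0.0, 0.001, -1.0]]
force: [0.8, 4.1, 3.6]
opening: 0.158
grasp_force: 29.8
```

```bash
python3 st.py
```

```text
9.9 [0.5671 0.0123 0.1529] yaw -39.22 F [0.8 4.1 3.6] M [ 0.663 -0.304  0.002] op 13.7 29.759751968085766 q6 -60.9
```

step_arm --pt "0 0 0 0 0 0.02 1" --pt "0 0 0 0 0 0.045 1" --pt "0 0 0 0 0 0.045 1" --pt "0 0 0 0 0 0.045 1"

```text
time_s: 10.23
position: [0.5672, 0.0123, 0.1529]
tcp_rot: [[-0.751, 0.66, 0.001], [0.66, 0.751, 0.001], [-0.0, 0.001, -1.0]]
force: [1.4, 4.5, 3.4]
opening: 0.16
grasp_force: 29.8
```

```bash
python3 st.py
```

```text
10.2333 [0.5672 0.0123 0.1529] yaw -41.29 F [1.4 4.5 3.4] M [ 0.769 -0.313  0.084] op 13.9 29.758954318240285 q6 -58.8
```

```bash
cat > av.py <<'E'
from h import *
L=[]
for _ in range(8):
    s=read_state();L.append(np.r_[s['force'],s['moment']]);capture('wrist')
L=np.array(L);R=s['tcp_rot']
print(s['time_s'],s['position'].round(4),'yaw',np.degrees(np.arctan2(-R[1,0],-R[0,0])).round(2),L.mean(0).round(3),'sdMz',L[:,5].std().round(3),round(s['opening']*87,1))
E
python3 av.py
```

```text
10.5833 [0.5672 0.0123 0.1529] yaw -41.29 [ 2.116  4.553  3.249  0.766 -0.3    0.037] sdMz 0.035 13.5
```

step_arm --pt "0 0.002 0 0 0 0.02 1" --pt "0 0.002 0 0 0 0.045 1" --pt "0 0.002 0 0 0 0.045 1"

```text
time_s: 10.88
position: [0.5672, 0.0124, 0.1529]
tcp_rot: [[-0.727, 0.686, 0.0], [0.686, 0.727, -0.0], [-0.0, 0.0, -1.0]]
force: [1.0, 3.5, 4.3]
opening: 0.158
grasp_force: 29.8
```

```bash
python3 av.py
```

```text
11.2333 [0.5672 0.0124 0.1529] yaw -43.26 [ 7.320e-01  3.297e+00  4.805e+00  5.700e-01 -1.700e-01 -4.000e-03] sdMz 0.025 13.7
```

step_arm --pt "0 0.001 0 0 0 0.05 1" --pt "0 0.001 0 0 0 0.1 1" --pt "0 0.001 0 0 0 0.16 1" --pt "0 0.001 0 0 0 0.22 1" --pt "0 0.001 0 0 0 0.26 1" --pt "0 0.001 0 0 0 0.26 1"

```text
time_s: 11.78
position: [0.5676, 0.0128, 0.1529]
tcp_rot: [[-0.574, 0.819, 0.001], [0.819, 0.574, 0.0], [-0.0, 0.001, -1.0]]
force: [2.3, 4.0, 4.2]
opening: 0.16
grasp_force: 29.8
```

```bash
python3 av.py
```

```text
12.1333 [0.5676 0.0128 0.1529] yaw -54.92 [ 1.38   3.768  4.681  0.636 -0.211 -0.054] sdMz 0.039 13.9
```

step_arm --pt "0 0 0 0 0 0.02 1" --pt "0 0 0 0 0 0.045 1" --pt "0 0 0 0 0 0.07 1" --pt "0 0 0 0 0 0.07 1"

```text
time_s: 12.52
position: [0.5678, 0.0128, 0.1529]
tcp_rot: [[-0.528, 0.849, 0.001], [0.849, 0.528, 0.0], [-0.0, 0.001, -1.0]]
force: [1.5, 4.7, 5.6]
opening: 0.16
grasp_force: 29.8
```

```bash
python3 av.py
```

```text
12.8667 [0.5677 0.0128 0.1529] yaw -58.08 [ 1.93   4.7    5.229  0.729 -0.296  0.165] sdMz 0.027 14.0
```

step_arm --pt "0 0.001 0 0 0 0.02 1" --pt "0 0.001 0 0 0 0.03 1" --pt "0 0.001 0 0 0 0.03 1"

```text
time_s: 13.17
position: [0.5678, 0.0129, 0.1529]
tcp_rot: [[-0.509, 0.861, 0.0], [0.861, 0.509, -0.0], [-0.0, 0.0, -1.0]]
force: [2.1, 4.1, 5.7]
opening: 0.156
grasp_force: 29.8
```

```bash
python3 av.py
```

```text
13.5167 [0.5678 0.0129 0.1529] yaw -59.39 [ 1.502  4.102  5.338  0.642 -0.227  0.266] sdMz 0.027 13.9
```

step_arm --pt "0 0 0 0 0 0.02 1" --pt "0 0 0 0 0 0.03 1" --pt "0 0 0 0 0 0.03 1"

```text
time_s: 13.82
position: [0.5678, 0.0129, 0.1529]
tcp_rot: [[-0.489, 0.872, 0.0], [0.872, 0.489, -0.0], [-0.0, 0.0, -1.0]]
force: [1.5, 4.3, 5.4]
opening: 0.16
grasp_force: 29.9
```

```bash
python3 av.py
```

```text
14.1667 [0.5678 0.0129 0.1529] yaw -60.72 [ 1.271  4.004  5.865  0.661 -0.242  0.344] sdMz 0.025 13.9
```

step_arm --pt "0 0 0 0 0 0.018 1" --pt "0 0 0 0 0 0.018 1" --pt "0 0 0 0 0 0.018 1" --pt "0 0 0 0 0 0.018 1"

```text
time_s: 14.55
position: [0.5678, 0.0129, 0.1529]
tcp_rot: [[-0.477, 0.879, 0.0], [0.879, 0.477, -0.0], [-0.0, 0.0, -1.0]]
force: [1.5, 4.4, 4.8]
opening: 0.161
grasp_force: 29.9
```

```bash
python3 av.py
```

```text
14.9 [0.5678 0.0129 0.1529] yaw -61.52 [ 1.561  4.203  5.554  0.664 -0.247  0.367] sdMz 0.027 14.1
```

step_arm --pt "0 0 0 0 0 -0.08 1" --pt "0 0 0 0 0 -0.2 1" --pt "0 0 0 0 0 -0.32 1" --pt "0 0 0 0 0 -0.44 1" --pt "0 0 0 0 0 -0.56 1" --pt "0 0 0 0 0 -0.68 1" --pt "0 0 0 0 0 -0.8 1" --pt "0 0 0 0 0 -0.89 1"

```text
time_s: 15.62
position: [0.5668, 0.0116, 0.1529]
tcp_rot: [[-0.932, 0.363, -0.002], [0.363, 0.932, -0.002], [0.001, -0.003, -1.0]]
force: [-1.4, -0.6, 6.3]
opening: 0.158
grasp_force: 29.9
```

```bash
python3 av.py
```

```text
15.9667 [0.5668 0.0116 0.1529] yaw -21.54 [-1.149  0.146  7.135  0.114  0.049  0.01 ] sdMz 0.048 13.8
```

step_arm --pt "0 0 0 0 0 -0.08 1" --pt "0 0 0 0 0 -0.2 1" --pt "0 0 0 0 0 -0.32 1" --pt "0 0 0 0 0 -0.44 1" --pt "0 0 0 0 0 -0.56 1" --pt "0 0 0 0 0 -0.68 1" --pt "0 0 0 0 0 -0.8 1" --pt "0 0 0 0 0 -0.83 1"

```text
time_s: 16.68
position: [0.5667, 0.01, 0.1529]
tcp_rot: [[-0.961, -0.277, -0.002], [-0.277, 0.961, -0.005], [0.004, -0.004, -1.0]]
force: [-2.0, -4.3, 7.1]
opening: 0.158
grasp_force: 29.9
```

```bash
python3 av.py
```

```text
17.0333 [0.5667 0.01   0.1529] yaw 15.87 [-2.141 -4.161  6.934 -0.443  0.219  0.073] sdMz 0.042 13.9
```

step_arm --pt "0 0 0 0 0 0 0.2" --pt "0 0 0 0 0 0 0.2" --pt "0 0 0 0 0 0 0.2" --pt "0 0 0 0 0 0 0.2" --pt "0 0 0 0 0 0 0.2" --pt "0 0 -0.1 0 0 0 0.2" --pt "0 0 -0.3 0 0 0 0.2" --pt "0 0 -0.4 0 0 0 0.2"

```text
time_s: 17.75
position: [0.5663, 0.0131, 0.2658]
tcp_rot: [[-0.962, -0.273, -0.005], [-0.273, 0.962, 0.001], [0.004, 0.002, -1.0]]
force: [1.9, 0.0, 0.7]
opening: 0.402
grasp_force: 0.0
```

step_arm --pt "0.5 0 0 0 0 0 0.2" --pt "0.5 0 0 0 0 0 0.2" --pt "0.5 0 0 0 0 0 0.2" --pt "0.5 0 0 0 0 0 0.2" --pt "0.5 0 0 0 0 0 0.2" --pt "0.5 0 0 0 0 0 0.2"

```text
time_s: 18.25
position: [0.4225, -0.0281, 0.2664]
tcp_rot: [[-0.963, -0.271, 0.001], [-0.271, 0.963, -0.0], [-0.001, -0.0, -1.0]]
force: [0.9, -0.3, 1.0]
opening: 0.406
grasp_force: 0.0
```

Run:
```python
exec(open('st.py').read())
t=save('top','top7.png');b=save('side','side7.png')
i=t['image'][110:220,250:380,::-1];j=b['image'][130:260,280:410,::-1]
cv2.imwrite('pics/v7.png',np.hstack([cv2.resize(i,(472,400),interpolation=cv2.INTER_CUBIC),cv2.resize(j,(320,400),interpolation=cv2.INTER_CUBIC)]))
```

```text
18.25 [ 0.4225 -0.0281  0.2664] yaw 15.73 F [ 0.9 -0.3  1. ] M [ 0.032 -0.05   0.015] op 35.3 0.0 q6 -124.7
```

View pics/v7.png

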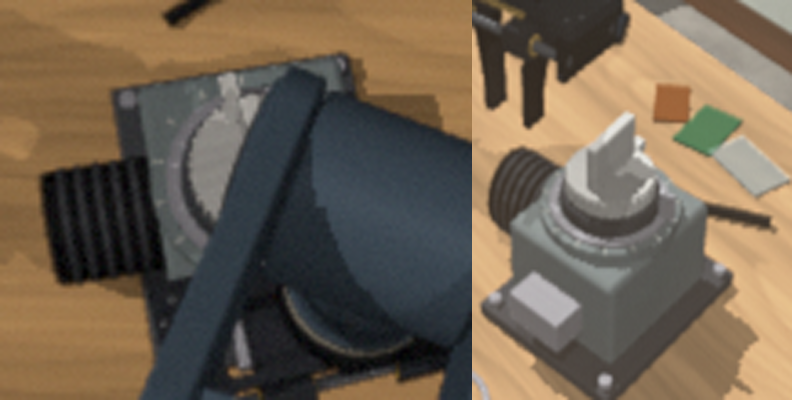

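Top view: the lug end of the bar is at about (232,85) px, but the arm hides the pointer. I'm moving aside for one final check.

step_arm --pt "0 1 0 0 0 0 0.2" --pt "0 1 0 0 0 0 0.2" --pt "0 1 0 0 0 0 0.2" --pt "0 1 0 0 0 0 0.2" --pt "0 1 0 0 0 0 0.2" --pt "0 1 0 0 0 0 0.2" --pt "0 1 0 0 0 0 0.2" --pt "0 1 0 0 0 0 0.2"

```text
time_s: 19.02
position: [0.3408, 0.2667, 0.2662]
tcp_rot: [[-0.96, -0.279, 0.0], [-0.279, 0.96, 0.003], [-0.001, 0.003, -1.0]]
force: [-0.3, -0.6, -0.2]
opening: 0.398
grasp_force: 0.0
```

step_arm --pt "-0.2 0.8 0 0 0 0 0.2" --pt "-0.2 0.8 0 0 0 0 0.2" --pt "-0.2 0.8 0 0 0 0 0.2" --pt "-0.2 0.8 0 0 0 0 0.2" --pt "-0.2 0.8 0 0 0 0 0.2" --pt "-0.2 0.8 0 0 0 0 0.2" --pt "-0.2 0.8 0 0 0 0 0.2" --pt "-0.2 0.8 0 0 0 0 0.2"

```text
time_s: 19.68
position: [0.3341, 0.5104, 0.2648]
tcp_rot: [[-0.961, -0.276, -0.0], [-0.276, 0.961, -0.001], [0.0, -0.001, -1.0]]
force: [0.1, -0.7, -1.5]
opening: 0.403
grasp_force: 0.0
```

Run:
```python
exec(open('st.py').read())
t=save('top','top8.png')
i=t['image'][110:210,260:380,::-1]
cv2.imwrite('pics/v8.png',cv2.resize(i,None,fx=6,fy=6,interpolation=cv2.INTER_CUBIC))
```

```text
19.6833 [0.3341 0.5104 0.2648] yaw 16.01 F [ 0.1 -0.7 -1.5] M [0.023 0.041 0.024] op 35.0 0.0 q6 -59.7
```

View pics/v8.png

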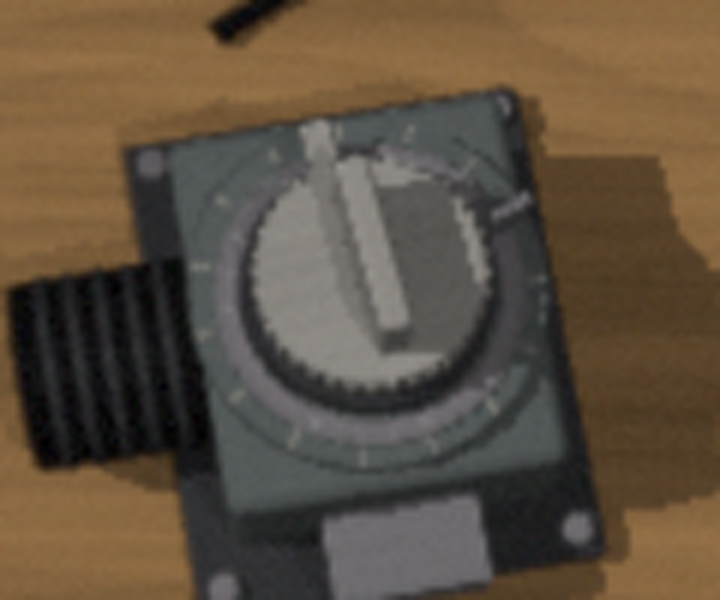

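Run:
```python
from h import *
a=np.load('pics/top8.png.npy',allow_pickle=True).item()
P=lambda u,v,z: onz(a,260+u/6,110+v/6,z)
e=P(355,158,.183);f=P(394,335,.183);ax=np.array([.5665,.0095])
g=lambda p:np.degrees(np.arctan2(p[1]-ax[1],p[0]-ax[0]))
b=np.degrees(np.arctan2(*(e-f)[1::-1]));l=P(316,137,.139);p=P(512,207,.137)
print('bar',b,(e+f)/2,'lug',g(l),np.linalg.norm(l[:2]-ax),'ptr',g(p),np.linalg.norm(p[:2]-ax))
for a1 in (b,g(l)-5.5): 
  s=a1-g(p)-2.3;print(s,124*np.sin(np.radians(s/2)))
```

```text
bar 13.590297051569062 [0.56726442 0.00785978 0.183     ] lug 20.745232586287564 0.06472987576642653 ptr -60.6202611602744 0.0689721750206746
71.91055821184347 72.80704811462698
73.56549374656197 74.24902405216214
```

The lug is at (316,137) px and the pointer at (512,207) px. That puts the faces 73 to 74 mm apart, which is inside the 64.4 to 82 mm window.

```bash
python3 -c "
from rig import *
print(hand_in())"
```

```text
the job is handed in; nothing more can be done
None
```

I turned the ring clockwise until the burrs touched (about 0.37 N m), backed it off three clicks and let go; lug and pointer faces measured 73–74 mm apart (window 64.4–82 mm), and I handed the job in at about 20 s with no verdict returned; one early grip slipped off the bar and was redone.

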